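# Fit the honing wheel on the carver's honing machine

## Robot

A 6-joint arm with a two-finger parallel gripper is mounted at the origin on the work surface. World frame = base frame: x ahead of the robot, y to its left, z up, the work surface at z = 0. Lengths are in m, angles in degrees, forces in N, time in s.
With the tool pointing down it reaches from about 0.375 to 0.825 m from the base axis. Payload 5.5 kg.
Tool frame: the origin (TCP) lies on the mounting face of the last link; the fingertips stand 173 mm ahead of it and the grasp point (between the pads) lies 155 mm ahead of it; z points along the fingers, y is the line along which they close (so a half turn about z gives the same grasp; the last joint's range is limited). The gripper opens to 85 mm and grips with 20 to 120 N. Pads are 22 mm wide; open, the fingers measure 114 mm over their backs; the gripper's body (76 mm by 85 mm) begins 54 mm behind the grasp point. The pads swing forward as they close: fully open they stand 13 mm farther back than shut.
Start: joints at [-74.599, 17.962, -2.699, 69.339, 0, 90], TCP at [0.159, -0.578, 0.405] pointing down, gripper open.
Joint ranges: [-152.73, 152.73], [-39.44, 99.34], [-58.76, 71.6], [-118.89, 123.64], [-81.53, 83.1], [-180, 180]. Speed limits (degrees/s): [136.94, 136.94, 172.46, 180, 180, 180].

## Interface

Orientations are given as a 3x3 rotation matrix whose columns are the frame's x, y, z axes.
In Python, from rig import status, vision, robot, spotter gives the robot as it stands.
- The arm moves only by the tool arm_command, never from a script. Its argument "moves" is one flat list of numbers, 5 for each row, row after row: the shift along the tool's x, y, z in cm, then the turn about the tool's z in degrees, then the closure, from 0 (fully open) to 1 (shut). In form: [tx, ty, tz, spin, hand, tx, ty, tz, spin, hand, ...]. A call has 1 to 12 rows; each row is the pose to reach, as a shift and turn from the pose commanded when the call began, along the tool's axes at that moment; what a row does not reach only later rows make up. A row lasts 1/8 s, in which the tool goes at most 62.5 mm and 10.7 degrees, less where a joint would pass 70% of its speed; a pose out of reach is approached as far as the arm can. A call with a gripper value outside its range is refused whole. The fingers move at their own pace and stop on an object; "squeeze" is the grip in N (left out, the last holds). Time passes only in rows, so rows that repeat a pose let the fingers close. It gives the time, the measured TCP pose, the force, the opening and the grip force at its end, in the units of the state.
- status.observe(): the state, without advancing time (a new reading comes with each control period).
- vision.get_image(name): name is "scene" or "top"; returns a dict with "pixels" (384x512x3 uint8, blue, green, red), "range_z" (384x512 float32, m along the optical axis (not along the pixel's ray), 0 where there is no reading), "K" (3x3 intrinsics, pixels), "extrinsics" (4x4, takes a point from camera to world coordinates). Camera axes: x right, y down, z forward; pixel columns grow to the right and rows downward; lengths in m; the calibration is good to about 2 mm. A picture is of the moment at which its call begins.
- robot.sign_off(): hands the job in; it is judged then, once.
Trained networks look in the newest picture that a camera, given by its name, has taken for a name from the list of things; names that differ only in an ending like _2 or _b are one class to them, and where a whole thing is asked for, a point or a joint stands for the part that bears it (a point fixed in the world has none). Each returns a list of dicts, best first, with "p" (0 to 1); they miss things now and then, are a little off and sometimes report something else, mostly with a low value. They report only what shows in the picture. A call takes as long as a camera call. They do not tell look-alikes from the thing itself.
- spotter.look_for(query, camera): "centre" ([column, row] in pixels, amid what is visible of it).
- spotter.masks_of(query, camera): "mask" (384x512 bool, what is visible of it) and "centre" ([column, row] in pixels, amid what is visible of it).
The state is a dict: "clock": time; "joint_pos": joint angles; "qvel": joint speeds; "joint_efforts": joint torques, N m; "tool_pos": TCP position; "tool_rot": TCP orientation; "force": force on the tool from outside, world axes, zero at the start; "moment": the same for the moment, N m; "opening": finger opening in m; "finger_force": force on a finger pad.
Only numpy, scipy, OpenCV 4.12 (cv2) and the standard library are available. Lean on these libraries where they do the work, as an engineer would, in place of code of your own. Each camera call takes 0.05 s, during which the arm holds its last target. There are 200 camera calls.

## Task

Make the honing machine ready to sharpen gouges: put the slotted drive collar on its upright spindle, then the honing wheel (hub up), then the clamp cap (flange down), each let go and resting flat on what is below it before the next. The collar is home only when its slots have dropped over the drive bar at the spindle's foot, so turn it under light pressure until it falls; do not force or drop anything, and leave the other things where they lie.

Things in the scene. Friction and masses are not known exactly. Their poses are not given: they have to be found in the camera images.
- honer: the honing machine: a grey box 170 x 150 x 55 mm high, fixed to the table, with a vertical spindle in the middle of its top; origin under the box's centre, z up. At the spindle's foot is a round steel flange 68 mm across; the shaft above it is 16 mm thick and stands 72 mm above the flange, its top 8 mm tapering to 8 mm
- seat (a point): point on the spindle's axis at the top of the flange, 61 mm above the table; z up. Collar home: its underside is here; the wheel's underside is then 28 mm higher and the cap's underside 60 mm higher
- bar (a point): point on the spindle's axis at the top of the drive bar: a straight bar 56 mm long, 8 mm wide and 8 mm high that lies across the flange through the shaft. Spindle and bar stand at an unknown angle about the vertical that no reading gives (the axes here do not show it); see it from above or feel for it. The spindle is stiff (0.5 N m to turn): it stays still under a lightly pressed, turning collar
- collar_mid (a point): centre of the steel drive collar, 14 mm above its underside (28 mm high); z up. Foot 60 x 60 mm, 10 mm high; its underside is cut across by two crossed slots, 14 mm wide and 10 mm deep, along the collar's x and y. Above the foot a block 60 mm (x) by 46 mm (y), 18 mm high: grip it across y. Bore 19 mm
- collar: the same drive collar; origin at the centre of its underside. Its slots fit over the drive bar in any of four quarter turns, within about 6 degrees either way; otherwise it rides on the bar, 8 mm too high
- wheel_mid (a point): centre of the wooden honing wheel, 16 mm above its underside (32 mm high in all); z up. Disc 140 mm across and 16 mm thick, and on top of it a round hub 44 mm across and 16 mm high to grip. Bore 19 mm, straight through. It lies hub up
- wheel: the same wheel; origin at the centre of its underside
- cap_mid (a point): centre of the aluminium clamp cap, 19 mm above its underside (38 mm high in all); z up. Flange 64 mm across and 8 mm thick, above it a round knob 40 mm across and 30 mm high to grip. Blind bore from below, 19 mm wide, 20 mm deep. It lies flange down
- cap: the same cap; origin at the centre of its underside
- gouge_front: wood-handled carving gouge, about 230 mm long, 25 mm thick, lying in front of the machine (bystander); origin on the table under the ferrule, x towards the blade
- gouge_left: like gouge_front, lying at the left edge of the mat (bystander)
- gouge_right: like gouge_front, lying at the right edge of the mat (bystander)
- oilstone: grey sharpening stone in a dark wooden tray, 210 x 75 x 34 mm, long along its x (bystander); origin under its centre
- jar: small amber glass jar, 62 mm across, 75 mm high (bystander); origin under its centre
- figure: little carved wooden seated figure, 80 mm across at the foot, 136 mm high (bystander); origin under its centre
- mallet: wooden mallet lying on its side, 240 mm long along its x, head 60 mm thick (bystander); origin on the table under the neck
Mind the look-alikes: they are no part of the job. Of the things that look like the honer, the smaller one is meant.

How it is judged (in metres and radians):
On the way, in this order (a step that is already met when the one before it is completed fails the run):
1. the collar rests fully home on the flange, its slots over the drive bar, let go (horizontal distance between collar_mid and seat below 0.004 m and z of collar_mid in the frame of seat between 0.011 and 0.017 m and angle between collar_mid's own z axis and vertical below 0.06 rad and contact force between the fingers and collar below 0.2 N), for 0.2 s.
2. with the collar home, the wheel rests flat on it, hub up, let go (horizontal distance between each of collar_mid, wheel_mid and seat below 0.004 m and z of collar_mid in the frame of seat between 0.011 and 0.017 m and angle between each of collar_mid, wheel_mid's own z axis and vertical below 0.06 rad and z of wheel_mid in the frame of seat between 0.041 and 0.047 m and contact force between the fingers and wheel below 0.2 N), for 0.2 s.
3. with collar and wheel in place, the cap rests flat on the wheel's hub, flange down, let go (horizontal distance between each of collar_mid, wheel_mid, cap_mid and seat below 0.004 m and z of collar_mid in the frame of seat between 0.011 and 0.017 m and angle between each of collar_mid, wheel_mid, cap_mid's own z axis and vertical below 0.06 rad and z of wheel_mid in the frame of seat between 0.041 and 0.047 m and z of cap_mid in the frame of seat between 0.076 and 0.082 m and contact force between the fingers and cap below 0.2 N), for 0.2 s.
At the end, for the whole second after the job is handed in: Collar, wheel and cap are stacked on the spindle in this order from below, each within 4 mm of the spindle's axis and 3 mm of its home height (the collar down over the drive bar, the wheel on the collar, the cap on the wheel's hub), within 0.06 rad of level, at rest and released (horizontal distance between each of collar_mid, wheel_mid, cap_mid and seat below 0.004 m and z of collar_mid in the frame of seat between 0.011 and 0.017 m and angle between each of collar_mid, wheel_mid, cap_mid's own z axis and vertical below 0.06 rad and z of wheel_mid in the frame of seat between 0.041 and 0.047 m and z of cap_mid in the frame of seat between 0.076 and 0.082 m and linear speed of each of collar, wheel, cap below 0.02 m/s and angular speed of each of collar, wheel, cap below 0.2 rad/s); the robot touches nothing.
It fails at once if the collar, wheel or cap is forced: pressed on the machine or on the part below with more than 60 N (contact force between any of collar, wheel, cap and honer above 60 N or contact force between wheel and collar above 60 N or contact force between cap and wheel above 60 N).
It fails at once if the collar, wheel or cap is dropped by more than about 20 mm (moves at over 0.6 m/s, not held) ((linear speed of collar above 0.6 m/s and contact force between the fingers and collar below 0.1 N) or (linear speed of wheel above 0.6 m/s and contact force between the fingers and wheel below 0.1 N) or (linear speed of cap above 0.6 m/s and contact force between the fingers and cap below 0.1 N)).
It fails at once if one of the other things on the table is moved more than 30 mm (distance of any of gouge_front, gouge_left, gouge_right, oilstone, jar, figure, mallet from where it was at the start of the episode above 0.03 m).
It also fails if it takes over 72 s, if anything falls off the work surface, if the arm or the gripper's body presses on something with over 40 N, if the wrist force passes 120 N, or if a joint passes its speed limit or range.

## Working session

There is one attempt and no reset: what is moved stays moved. The work goes in short steps, Python scripts to look and compute and a tool call to move; the robot and the scene stay as the last step left them, time stands still between calls to the robot, and variables do not carry over. Pictures are saved under pics/ and viewed, at most 10 in all, crops included, and the job is handed in when it is done.

Besides the shell and the picture viewer there is one more tool, called after "Call:" as name(argument=value, ...), one argument or row to a line, values as JSON. arm_command: Moves the arm, as the interface text tells. Its arguments: {"type":"object","properties":{"moves":{"type":"array","items":{"type":"number"}},"squeeze":{"type":"number"}},"required":["moves"]}

```bash
mkdir -p pics; cat > h.py <<'E'
import numpy as np, cv2
from rig import status, vision, robot, spotter
def grab(n,save=None):
    d=vision.get_image(n)
    if save: cv2.imwrite('pics/'+save,d['pixels'])
    return d
def cloud(d):
    z=d['range_z']; K=d['K']; v,u=np.indices(z.shape)
    p=np.stack([(u-K[0,2])/K[0,0]*z,(v-K[1,2])/K[1,1]*z,z],-1)
    w=p@d['extrinsics'][:3,:3].T+d['extrinsics'][:3,3]
    w[z==0]=np.nan
    return w
E
python3 - <<'E'
from h import *
for c in ['scene','top']:
    d=grab(c,c+'0.png'); w=cloud(d)
    print(c,d['extrinsics'].round(3).tolist(),d['K'][0,0])
    for q in ['honer','collar','wheel','cap','gouge_front','oilstone','jar','figure','mallet']:
        for r in spotter.masks_of(q,c):
            m=r['mask']; P=w[m]; print(q,round(r['p'],2),np.round(r['centre']),m.sum(),np.nanmedian(P,0).round(3),np.nanpercentile(P[:,2],98).round(3))
print(status.observe())
E
```

```text
scene [[-0.42, 0.739, -0.526, 1.213], [0.907, 0.346, -0.239, 0.289], [0.006, -0.578, -0.816, 1.151], [0.0, 0.0, 0.0, 1.0]] 372.84355690969153
honer 0.98 [402. 189.] 3230 [0.29  0.437 0.071] 0.13
honer 0.8 [244. 202.] 1911 [ 0.566 -0.047  0.055] 0.097
collar 0.75 [205. 166.] 183 [ 0.466 -0.274  0.026] 0.033
wheel 0.81 [329. 254.] 1352 [0.633 0.292 0.016] 0.033
wheel 0.38 [199. 165.] 242 [ 0.466 -0.28   0.025] 0.032
cap 0.65 [342. 218.] 210 [0.46  0.283 0.024] 0.042
gouge_front 0.68 [283. 188.] 216 [0.428 0.038 0.02 ] 0.027
oilstone 0.81 [163. 221.] 1250 [ 0.747 -0.273  0.031] 0.038
jar 0.64 [215. 135.] 314 [ 0.319 -0.307  0.061] 0.079
figure 0.89 [219. 259.] 529 [ 0.798 -0.025  0.051] 0.133
figure 0.5 [202. 165.] 252 [ 0.467 -0.28   0.025] 0.032
mallet 0.89 [270. 266.] 997 [0.754 0.123 0.046] 0.062
top [[0.029, -0.997, 0.068, 0.428], [-1.0, -0.029, 0.004, -0.015], [-0.002, -0.068, -0.998, 1.217], [0.0, 0.0, 0.0, 1.0]] 374.4511757047228
honer 0.78 [270. 178.] 2634 [ 0.536 -0.053  0.055] 0.068
honer 0.65 [103. 267.] 4877 [0.258 0.431 0.072] 0.112
collar 0.72 [338. 207.] 317 [ 0.453 -0.2
[... 623 characters left out ...]
       8.84199381e-04,  8.99996479e+01]), 'qvel': array([-0.07360575,  0.03873085, -0.02190921,  0.01694487,  0.01157171,
       -0.02730198]), 'joint_efforts': array([ 2.17365240e-06, -5.39471698e+01,  3.40053999e+01,  1.34413323e-03,
        1.77125003e-05, -3.69890785e-07]), 'tool_pos': array([ 0.15936177, -0.57845041,  0.40472875]), 'tool_rot': array([[ 9.64082053e-01,  2.65604584e-01,  2.35707212e-05],
       [ 2.65604585e-01, -9.64082052e-01, -2.74547969e-05],
       [ 1.54319893e-05,  3.27291685e-05, -9.99999999e-01]]), 'force': array([-0.42677264, -0.8664376 , -0.76140133]), 'moment': array([-0.02202994, -0.00663956, -0.03741299]), 'finger_force': 0.0, 'opening': 0.08554037495240678}
```

View pics/top0.png

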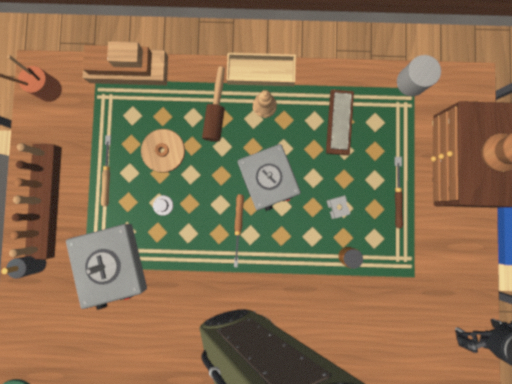

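View pics/scene0.png

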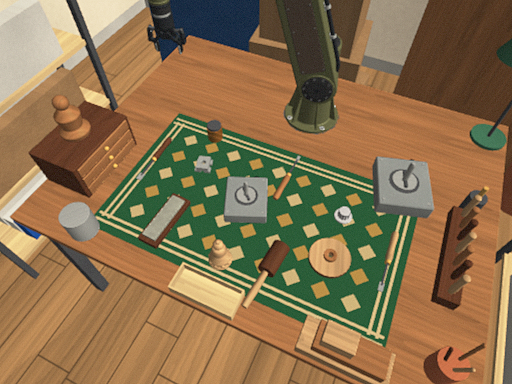

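```bash
python3 - <<'E'
from h import *
# crop top enlarged around honer; and depth-based geometry of parts
for c in ['top','scene']:
    d=grab(c); w=cloud(d)
    t=w[(abs(w[...,2])<.015)]
    A=np.c_[t[:,:2],np.ones(len(t))]; print(c,'table plane',np.linalg.lstsq(A,t[:,2],rcond=None)[0].round(4))
    for n,cx,cy,r,z0,z1 in [('hub',.625,.29,.1,.027,.05),('disc',.625,.29,.1,.008,.022),('knob',.45,.28,.05,.03,.06),('collar',.46,-.277,.06,.022,.05),('spindle',.55,-.05,.08,.085,.2),('boxtop',.55,-.05,.15,.05,.058),('flange',.55,-.05,.08,.0595,.064),('bar',.55,-.05,.08,.066,.074)]:
        m=(np.hypot(w[...,0]-cx,w[...,1]-cy)<r)&(w[...,2]>z0)&(w[...,2]<z1)
        P=w[m]
        if len(P)<3: print(n,len(P)); continue
        (a,b),(e,f),g=cv2.minAreaRect(P[:,:2].astype(np.float32)*1000)
        print(n,len(P),'mean',P.mean(0).round(4),'rect',round(a,1),round(b,1),round(e,1),round(f,1),round(g,1))
    im=d['pixels']
    if c=='top': cv2.imwrite('pics/c1.png',np.hstack([cv2.resize(im[y-40:y+40,x-40:x+40],(390,390),interpolation=cv2.INTER_CUBIC) for x,y in [(270,178),(338,207)]]))
E
```

```text
top table plane [-0.0003  0.0004  0.0009]
hub 117 mean [0.6201 0.2922 0.0322] rect 620.6 292.7 39.5 41.6 86.9
disc 1321 mean [0.6195 0.2914 0.0158] rect 618.3 298.9 140.1 152.4 16.9
knob 130 mean [0.4431 0.2844 0.038 ] rect 443.5 284.8 37.8 38.7 34.9
collar 255 mean [ 0.4542 -0.2802  0.0282] rect 454.3 -280.5 59.6 47.4 17.7
spindle 29 mean [ 0.54   -0.0517  0.1241] rect 540.8 -51.8 14.3 11.7 2.6
boxtop 1969 mean [ 0.5405 -0.0525  0.0547] rect 541.2 -52.3 169.6 149.5 23.1
flange 255 mean [ 0.5406 -0.0511  0.0614] rect 542.0 -51.8 118.4 131.5 84.7
bar 37 mean [ 0.5394 -0.0515  0.0689] rect 533.5 -44.2 54.5 30.6 46.2
scene table plane [ 0.0003 -0.0001  0.0005]
hub 113 mean [0.6277 0.2905 0.0316] rect 627.3 289.4 40.9 42.1 72.5
disc 1195 mean [0.6306 0.2914 0.0156] rect 627.7 290.6 140.3 138.1 3.4
knob 93 mean [0.4505 0.2841 0.0374] rect 449.4 283.8 37.1 37.0 17.8
collar 148 mean [ 0.4613 -0.2812  0.028 ] rect 461.3 -281.3 65.4 47.5 18.5
spindle 49 mean [ 0.5503 -0.0525  0.1137] rect 548.4 -53.3 13.0 15.3 33.0
boxtop 1240 mean [ 0.5539 -0.0517  0.0546] rect 547.8 -54.6 173.1 149.1 23.9
flange 150 mean [ 0.5498 -0.0532  0.0613] rect 548.2 -55.8 128.5 128.4 35.1
bar 22 mean [ 0.5553 -0.0462  0.07  ] rect 550.0 -51.9 57.1 11.6 51.6
```

View pics/c1.png

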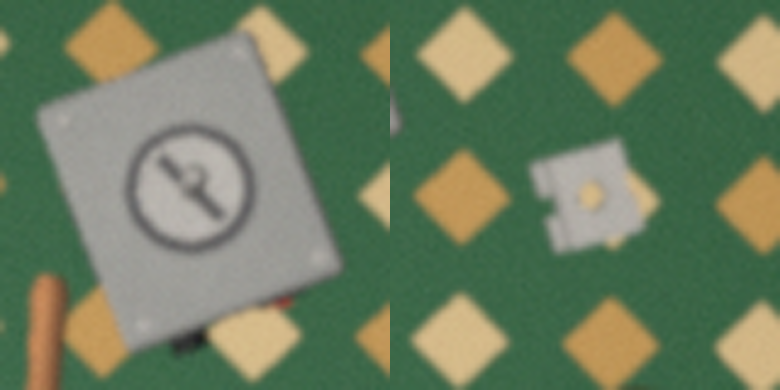

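Top view: the big honer at (103,267) is the look-alike. The small one at (270,178) measures 170 x 150 mm, so it is the one I want (scene view: 244,202 against the larger 402,189). The crop shows its bar running upper-left to lower-right. The collar is at (338,207), the wheel at (162,152), the cap at (162,206). The two cameras differ by about 7 mm in x, so I'll settle that using the gripper.

Call:
arm_command(
  moves=[36.7, -20.7, 0, -2.3, 0, 36.7, -20.7, 0, -2.3, 0, 36.7, -20.7, 0, -2.3, 0, 36.7, -20.7, 0, -2.3, 0, 36.7, -20.7, 0, -2.3, 0, 36.7, -20.7, 0, -2.3, 0, 36.7, -20.7, 0, -2.3, 0, 36.7, -20.7, 11, -2.3, 0, 36.7, -20.7, 11, -2.3, 0, 36.7, -20.7, 11, -2.3, 0, 36.7, -20.7, 11, -2.3, 0],
  squeeze=40,
)

```text
clock: 2.48
tool_pos: [0.4588, -0.2819, 0.2964]
tool_rot: [[0.953, 0.304, 0.002], [0.304, -0.953, -0.001], [0.001, 0.001, -1.0]]
force: [0.6, 0.9, -0.2]
opening: 0.0855
finger_force: 0.0
```

```bash
cat >> h.py <<'E'
def go(x,y,yaw=None):
    "shift along tool x,y (cm) to reach world x,y; spin to bring tool y to yaw (mod 180)"
    s=status.observe(); R=s['tool_rot']; v=R.T@(np.array([x,y,0])-s['tool_pos']*[1,1,0])*100
    a=np.degrees(np.arctan2(R[1,1],R[0,1])); sp=None if yaw is None else (a-yaw+90)%180-90
    print('tcp',s['tool_pos'].round(4),'yaw',round(a,2),'j',s['joint_pos'].round(1),'F',s['force'].round(2),'open',round(s['opening'],4),'ff',round(float(s['finger_force']),1),'t',round(s['clock'],2)); print('shift',v.round(2),'spin',sp)
E
python3 - <<'E'
from h import *
go(.458,-.281,107.7)
for c in ['top','scene']:
    d=grab(c,c+'1.png'); w=cloud(d); s=status.observe()['tool_pos']
    for z0,z1 in [(.11,.15),(.15,.19),(.19,.24),(.24,.29)]:
        m=(np.hypot(w[...,0]-s[0],w[...,1]-s[1])<.1)&(w[...,2]>z0)&(w[...,2]<z1); P=w[m]
        if len(P)>3:
            R=status.observe()['tool_rot']; q=(P-s)@R
            print(c,z0,len(P),'tool x range',np.percentile(q[:,0],[1,99]).round(4),'y',np.percentile(q[:,1],[1,99]).round(4))
d=grab('scene');im=d['pixels']
cv2.imwrite('pics/s1.png',cv2.resize(im[60:240,120:320],(800,720))[:600])
E
```

```text
tcp [ 0.4588 -0.2819  0.2964] yaw -72.31 j [-31.6  15.3 -21.   53.6   0.  130.7] F [ 0.64  0.88 -0.23] open 0.0855 ff 0.0 t 2.48
shift [-0.05 -0.11 -0.  ] spin -0.013902815486886766
top 0.15 9 tool x range [-0.006   0.0101] y [-0.0765 -0.0489]
top 0.19 172 tool x range [-0.0193  0.0137] y [-0.076  -0.0287]
top 0.24 125 tool x range [-0.0338  0.034 ] y [-0.0675 -0.0074]
scene 0.11 18 tool x range [-0.0073  0.0123] y [-0.0542  0.0568]
scene 0.15 101 tool x range [-0.0105  0.0164] y [-0.0728  0.0669]
scene 0.19 364 tool x range [-0.0114  0.0216] y [-0.0709  0.0699]
scene 0.24 223 tool x range [-0.0082  0.0401] y [-0.0643  0.0648]
```

View pics/s1.png

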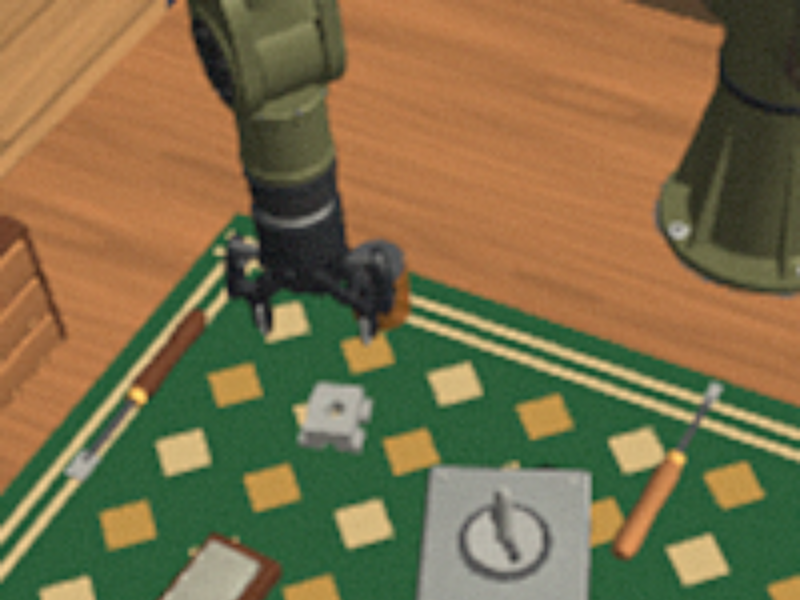

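Scene view: the gripper hangs above and behind the collar (collar at crop 335,415; bar and spindle at 505,530). The camera bias is a constant offset, so I'll use the mean to grasp and per-camera differences for placing.

Call:
arm_command(
  moves=[0, 0, 5, 0, 0, 0, 0, 9, 0, 0, 0, 0, 11, 0, 0, 0, 0, 11, 0, 0.3, 0, 0, 11, 0, 0.7, 0, 0, 11, 0, 0.7, 0, 0, 11, 0, 0.7, 0, 0, 11, 0, 0.7, 0, 0, 11, 0, 0.7, 0, 0, 11, 0, 0.7],
  squeeze=40,
)

```text
clock: 3.88
tool_pos: [0.4591, -0.282, 0.1867]
tool_rot: [[0.953, 0.304, 0.003], [0.304, -0.953, -0.002], [0.002, 0.003, -1.0]]
force: [-1.8, -0.2, 7.2]
opening: 0.045
finger_force: 42.5
```

```bash
python3 - <<'E'
from h import *
go(.458,-.281,107.7)
E
```

```text
tcp [ 0.4591 -0.282   0.1867] yaw -72.3 j [-31.6  22.2 -27.9  39.7   0.  130.7] F [-1.79 -0.19  7.23] open 0.045 ff 42.5 t 3.88
shift [-0.08 -0.13 -0.  ] spin -0.0008979433065405829
```

Call:
arm_command(
  moves=[0, 0, -2, 0, 0.7, 0, 0, -7, 0, 0.7, 0, 0, -12, 0, 0.7, 0, 0, -16, 0, 0.7, 5, -6.4, -16, -9.5, 0.7, 10, -12.8, -16, -19, 0.7, 15.1, -19.2, -16, -28.6, 0.7, 15.1, -19.2, -16, -28.6, 0.7, 15.1, -19.2, -16, -28.6, 0.7, 15.1, -19.2, -16, -28.6, 0.7, 15.1, -19.2, -16, -28.6, 0.7],
)

```text
clock: 5.25
tool_pos: [0.5432, -0.0537, 0.3448]
tool_rot: [[0.692, 0.722, -0.0], [0.722, -0.692, -0.0], [-0.0, 0.0, -1.0]]
force: [0.1, 0.0, -3.1]
opening: 0.0447
finger_force: 42.6
```

```bash
python3 - <<'E'
from h import *
go(.5445,-.053,46.3+90)
s=status.observe();T=s['tool_pos'];R=s['tool_rot']
for c in ['top','scene']:
    d=grab(c); w=cloud(d)
    for q in ['collar']:
        for r in spotter.masks_of(q,c):
            P=w[r['mask']]; P=P[~np.isnan(P[:,0])]; print(c,r['p'],np.round(r['centre']),np.median(P,0).round(4))
    for z0,z1 in [(.145,.168),(.168,.18),(.18,.2)]:
      m=(np.hypot(w[...,0]-T[0],w[...,1]-T[1])<.06)&(w[...,2]>z0)&(w[...,2]<z1); P=w[m]; q=(P-T)@R
      if len(q)>3: print(c,z0,len(q),np.percentile(q,[2,50,98],axis=0).round(4).tolist())
    im=d['pixels']
    cv2.imwrite('pics/'+c+'2.png',cv2.resize(im[90:230,170:370],(800,560)))
E
```

```text
tcp [ 0.5432 -0.0537  0.3448] yaw -43.8 j [ -5.6  14.  -16.   60.1  -0.  128.2] F [ 0.09  0.02 -3.11] open 0.0447 ff 42.6 t 5.25
shift [ 0.14  0.04 -0.  ] spin -0.09590784496947435
scene 0.49 [245. 176.] [ 0.5502 -0.0482  0.1845]
scene 0.145 43 [[-0.0074, -0.028, 0.1769], [0.0274, 0.0115, 0.1801], [0.0301, 0.0316, 0.1864]]
scene 0.168 53 [[-0.0121, -0.0269, 0.165], [0.0269, 0.0013, 0.1708], [0.0312, 0.0299, 0.1766]]
scene 0.18 210 [[-0.0293, -0.0268, 0.147], [0.008, -0.0026, 0.1588], [0.0293, 0.036, 0.1638]]
```

View pics/scene2.png

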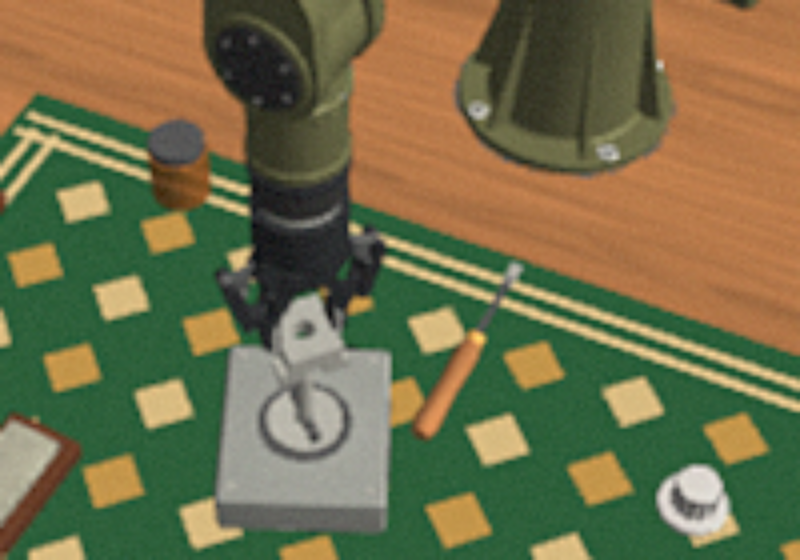

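Scene view: the collar is held level at crop (308,335), with the spindle just below it at (300,400). The bore is not quite over the tip yet, so I'll refine with the scene camera.

```bash
python3 - <<'E'
from h import *
from scipy.optimize import least_squares
s=status.observe();T=s['tool_pos'];R=s['tool_rot']
d=grab('scene'); w=cloud(d)
def sel(z0,z1,r,c=T): return w[(np.hypot(w[...,0]-c[0]-.003,w[...,1]-c[1])<r)&(w[...,2]>z0)&(w[...,2]<z1)]
for z0,z1 in [(.182,.19),(.184,.19)]:
    P=sel(z0,z1,.05); q=((P-T)@R*1000).astype(np.float32); print('colltop',len(P),cv2.minAreaRect(q[:,:2]),P[:,2].mean(), np.percentile(q[:,:2],[3,97],axis=0))
for z0,z1 in [(.08,.12),(.085,.11)]:
    P=sel(z0,z1,.03,[.545,-.053])
    f=least_squares(lambda c:np.hypot(P[:,0]-c[0],P[:,1]-c[1])-.008,[.54,-.053],loss='soft_l1',f_scale=.001); print('shaft',len(P),f.x.round(4),np.abs(f.fun).mean().round(4))
P=sel(.05,.0575,.16,[.545,-.053])
(a,b),e,g=cv2.minAreaRect(P[:,:2].astype(np.float32)*1000);print('box',a,b,e,g)
P=sel(.066,.0735,.031,[.545,-.053]); P=P[np.hypot(P[:,0]-.548,P[:,1]+.0545)>.011]
print('bar',len(P),P.mean(0).round(4)); c=np.cov(P[:,:2].T); v=np.linalg.eigh(c)[1][:,1]; print(np.degrees(np.arctan2(v[1],v[0])))
E
```

```text
Traceback (most recent call last):
cv2.error: OpenCV(4.12.0) /io/opencv/modules/imgproc/src/convhull.cpp:143: error: (-215:Assertion failed) total >= 0 && (depth == CV_32F || depth == CV_32S) in function 'convexHull'
```

```bash
cat > m.py <<'E'
from h import *
from scipy.optimize import least_squares
s=status.observe();T=s['tool_pos'];R=s['tool_rot']
d=grab('scene'); w=cloud(d)
def sel(z0,z1,r,c=T): return w[(np.hypot(w[...,0]-c[0]-.003,w[...,1]-c[1])<r)&(w[...,2]>z0)&(w[...,2]<z1)]
rect=lambda p:[np.round(t,1) for t in cv2.minAreaRect(np.ascontiguousarray(p[:,:2],dtype=np.float32))]
for z0,z1 in [(.182,.19),(.184,.19)]:
    P=sel(z0,z1,.05); q=(P-T)@R*1000; print('colltop',len(P),rect(q),P[:,2].mean(), np.percentile(q[:,:2],[3,97],axis=0).round(1).tolist())
for z0,z1 in [(.08,.12),(.085,.11)]:
    P=sel(z0,z1,.03,[.545,-.053])
    f=least_squares(lambda c:np.hypot(P[:,0]-c[0],P[:,1]-c[1])-.008,[.54,-.053],loss='soft_l1',f_scale=.001); print('shaft',len(P),f.x.round(4),np.abs(f.fun).mean().round(4))
P=sel(.05,.0575,.16,[.545,-.053]); print('box',rect(P*1000))
P=sel(.066,.0735,.031,[.545,-.053]); P=P[np.hypot(P[:,0]-.548,P[:,1]+.0545)>.011]
print('bar',len(P),P.mean(0).round(4)); v=np.linalg.eigh(np.cov(P[:,:2].T))[1][:,1]; print(np.degrees(np.arctan2(v[1],v[0])))
E
python3 m.py
```

```text
colltop 178 [array([4. , 2.8]), array([66.3, 61.8]), np.float64(72.3)] 0.1859315224528032 [[-28.3, -21.8], [29.4, 28.5]]
colltop 145 [array([ 4. , -3.4]), array([72.7, 54.2]), np.float64(46.6)] 0.1865250409200429 [[-26.4, -22.2], [29.5, 28.5]]
shaft 34 [ 0.5463 -0.0548] 0.0008
shaft 24 [ 0.5463 -0.0553] 0.0009
box [array([549.5, -53.7]), array([170.8, 149.3]), np.float64(23.5)]
bar 11 [ 0.558  -0.0427  0.0692]
50.40425065217521
```

Call:
arm_command(
  moves=[0.16, 0.2, 0, 0, 0.7, 0.16, 0.2, 1.5, 0, 0.7, 0.16, 0.2, 2.2, 0, 0.7, 0.16, 0.2, 2.6, 0, 0.7, 0.16, 0.2, 2.9, 0, 0.7, 0.16, 0.2, 3.1, 0, 0.7, 0.16, 0.2, 3.1, 0, 0.7],
)

```text
clock: 6.42
tool_pos: [0.5462, -0.0528, 0.3137]
tool_rot: [[0.691, 0.723, 0.0], [0.723, -0.691, -0.0], [0.0, 0.0, -1.0]]
force: [-0.9, -0.0, -3.2]
opening: 0.0448
finger_force: 42.6
```

```bash
python3 - <<'E'
from h import *
go(.5457,-.0539,46.3+90)
d=grab('scene'); cv2.imwrite('pics/s3.png',cv2.resize(d['pixels'][150:220,205:285],(800,700),interpolation=cv2.INTER_CUBIC)[:600])
E
```

```text
tcp [ 0.5462 -0.0528  0.3137] yaw -43.7 j [ -5.5  15.6 -18.2  56.3  -0.  128.2] F [-0.86 -0.   -3.21] open 0.0448 ff 42.6 t 6.42
shift [-0.12  0.04 -0.  ] spin 0.004272256175511302
```

View pics/s3.png

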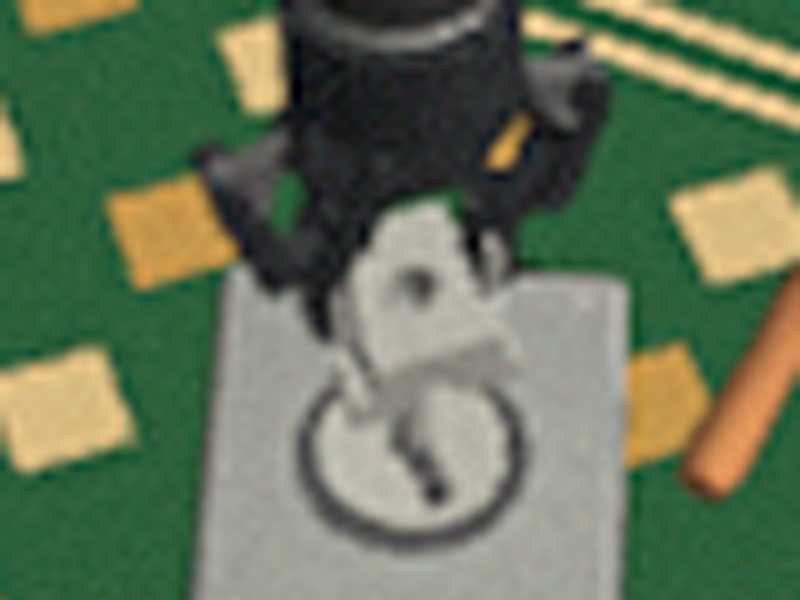

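The crop shows the bore at (415,285) directly above the shaft at (410,410), with no contact force yet. I'll continue down gently.

Call:
arm_command(
  moves=[-0.05, 0, 0.3, 0, 0.7, -0.05, 0, 0.6, 0, 0.7, -0.05, 0, 0.9, 0, 0.7, -0.05, 0, 1.2, 0, 0.7, -0.05, 0, 1.2, 0, 0.7],
)

```text
clock: 7.1
tool_pos: [0.5457, -0.0532, 0.3013]
tool_rot: [[0.691, 0.723, -0.001], [0.723, -0.691, 0.0], [-0.0, -0.001, -1.0]]
force: [-0.4, 0.2, -2.9]
opening: 0.0448
finger_force: 42.6
```

Call:
arm_command(
  moves=[0, 0, 0.8, 0, 0.7, 0, 0, 1.6, 0, 0.7, 0, 0, 2.4, 0, 0.7, 0, 0, 3.2, 0, 0.7, 0, 0, 3.8, 0, 0.7, 0, 0, 3.8, 0, 0.7],
)

```text
clock: 7.85
tool_pos: [0.5456, -0.0532, 0.263]
tool_rot: [[0.691, 0.723, -0.001], [0.723, -0.691, 0.0], [-0.001, -0.001, -1.0]]
force: [0.1, 0.9, -2.6]
opening: 0.0451
finger_force: 42.6
```

Now feel for the bar.

Call:
arm_command(
  moves=[0, 0, 0.3, 0, 0.7, 0, 0, 0.5, 0, 0.7, 0, 0, 0.7, 0, 0.7, 0, 0, 0.9, 0, 0.7, 0, 0, 0.9, 0, 0.7],
)

```text
clock: 8.48
tool_pos: [0.5458, -0.0532, 0.2545]
tool_rot: [[0.691, 0.723, -0.0], [0.723, -0.691, 0.0], [-0.0, -0.0, -1.0]]
force: [-0.6, 0.4, -3.4]
opening: 0.0446
finger_force: 42.6
```

Call:
arm_command(
  moves=[0, 0, 0.15, 0, 0.7, 0, 0, 0.3, 0, 0.7, 0, 0, 0.4, 0, 0.7, 0, 0, 0.4, 0, 0.7],
)

```text
clock: 8.98
tool_pos: [0.5458, -0.0532, 0.2506]
tool_rot: [[0.691, 0.723, -0.0], [0.723, -0.691, 0.0], [-0.0, -0.0, -1.0]]
force: [0.1, -0.6, -3.1]
opening: 0.045
finger_force: 42.6
```

Call:
arm_command(
  moves=[0, 0, 0.1, 0, 0.7, 0, 0, 0.2, 0, 0.7, 0, 0, 0.3, 0, 0.7, 0, 0, 0.3, 0, 0.7],
)

```text
clock: 9.48
tool_pos: [0.5459, -0.0532, 0.2478]
tool_rot: [[0.691, 0.723, 0.0], [0.723, -0.691, -0.0], [0.0, 0.0, -1.0]]
force: [-1.5, 0.4, -1.2]
opening: 0.0449
finger_force: 42.8
```

Call:
arm_command(
  moves=[0, 0, 0.05, 0, 0.7, 0, 0, 0.05, 0, 0.3, 0, 0, 0.05, 0, 0.2, 0, 0, 0, 0, 0, 0, 0, 0, 0, 0, 0, 0, -1, 0, 0, 0, 0, -4, 0, 0, 0, 0, -9, 0, 0, 0, 0, -14, 0, 0, 0, 0, -14, 0, 0],
)

```text
clock: 10.72
tool_pos: [0.5474, -0.0533, 0.393]
tool_rot: [[0.691, 0.723, 0.009], [0.723, -0.691, -0.001], [0.005, 0.007, -1.0]]
force: [0.1, 0.5, -0.8]
opening: 0.0852
finger_force: 0.0
```

```bash
python3 - <<'E'
from h import *
go(.624,.291,None)
d=grab('scene');w=cloud(d)
P=w[(np.hypot(w[...,0]-.55,w[...,1]+.053)<.06)&(w[...,2]>.075)&(w[...,2]<.105)]
print(len(P),np.median(P,0),np.histogram(P[:,2],bins=np.arange(.075,.106,.003)))
for q in ['wheel','cap']:
    r=spotter.masks_of(q,'scene')[0]; m=cv2.erode(r['mask'].astype(np.uint8),np.ones((3,3)))>0
    P=w[m]; P=P[P[:,2]>(.027 if q=='wheel' else .033)]; print(q,r['p'],[np.round(t,1) for t in cv2.minEnclosingCircle((P[:,:2]*1000).astype(np.float32))])
E
```

```text
tcp [ 0.5474 -0.0533  0.393 ] yaw -43.7 j [ -5.6  12.6 -11.3  65.6   0.  128.1] F [ 0.13  0.47 -0.81] open 0.0852 ff 0.0 t 10.72
shift [ 30.18 -18.25   0.04] spin None
194 [ 0.55304708 -0.04876594  0.08847036] (array([10,  7, 10, 36, 67, 50,  5,  4,  1,  4]), array([0.075, 0.078, 0.081, 0.084, 0.087, 0.09 , 0.093, 0.096, 0.099,
       0.102, 0.105]))
wheel 0.98 [array([626.7, 291.2]), np.float64(22.0)]
cap 0.55 [array([452.7, 284.8]), np.float64(18.4)]
```

Collar top is at 89 mm, so it is home. Next, the wheel.

Call:
arm_command(
  moves=[5, -3, 0, 0, 0, 10, -6, 0, 0, 0, 15, -9, 0, 0, 0, 20, -12, 0, 0, 0, 25, -15, 0, 0, 0, 30.3, -18.2, 0, 0, 0, 30.3, -18.2, 5, 0, 0, 30.3, -18.2, 10, 0, 0, 30.3, -18.2, 14, 0, 0, 30.3, -18.2, 14, 0, 0, 30.3, -18.2, 14, 0, 0],
)

```text
clock: 12.25
tool_pos: [0.6239, 0.2917, 0.2484]
tool_rot: [[0.691, 0.723, 0.0], [0.723, -0.691, 0.0], [0.0, 0.0, -1.0]]
force: [1.1, 1.1, 0.4]
opening: 0.0856
finger_force: 0.0
```

```bash
python3 - <<'E'
from h import *
go(.625,.292,None)
E
```

```text
tcp [0.6239 0.2917 0.2484] yaw -43.71 j [ 25.1  32.6  -1.5  55.9   0.  158.8] F [1.06 1.13 0.41] open 0.0856 ff 0.0 t 12.25
shift [0.1  0.06 0.  ] spin None
```

Call:
arm_command(
  moves=[0.1, 0.06, 3, 0, 0, 0.1, 0.06, 5.7, 0, 0, 0.1, 0.06, 5.7, 0, 0, 0.1, 0.06, 5.7, 0, 0.3, 0.1, 0.06, 5.7, 0, 0.7, 0.1, 0.06, 5.7, 0, 0.7, 0.1, 0.06, 5.7, 0, 0.7, 0.1, 0.06, 5.7, 0, 0.7, 0.1, 0.06, 5.7, 0, 0.7, 0.1, 0.06, 5.7, 0, 0.7],
)

```text
clock: 13.5
tool_pos: [0.6255, 0.2923, 0.193]
tool_rot: [[0.691, 0.723, 0.003], [0.723, -0.691, 0.001], [0.003, 0.001, -1.0]]
force: [-1.9, -0.9, 7.9]
opening: 0.0416
finger_force: 39.7
```

Call:
arm_command(
  moves=[0, 0, -2, 0, 0.7, 0, 0, -7, 0, 0.7, 0, 0, -12, 0, 0.7, 0, 0, -17, 0, 0.7, -5, 3, -17, 0, 0.7, -10, 6, -17, 0, 0.7, -15, 9, -17, 0, 0.7, -20, 12, -17, 0, 0.7, -25, 15, -17, 0, 0.7, -30.5, 18.1, -17, 0, 0.7, -30.5, 18.1, -17, 0, 0.7, -30.5, 18.1, -17, 0, 0.7],
)

```text
clock: 15.0
tool_pos: [0.5448, -0.0539, 0.3616]
tool_rot: [[0.692, 0.722, 0.001], [0.722, -0.692, 0.0], [0.001, 0.0, -1.0]]
force: [0.4, 0.6, -3.3]
opening: 0.0417
finger_force: 41.5
```

```bash
cat > wm.py <<'E'
from h import *
from scipy.optimize import least_squares
go(.5458,-.0532,None)
T=status.observe()['tool_pos']
d=grab('scene');w=cloud(d)
near=np.hypot(w[...,0]-T[0],w[...,1]-T[1])<.09
z=w[...,2]
h=np.histogram(z[near&(z>.14)&(z<.24)],bins=np.arange(.14,.241,.004)); print(h[0].tolist())
# disc rim: outermost points
P=w[near&(z>.15)&(z<.205)]
r=P[:,:2]; c=T[:2].copy()
for _ in range(5):
    a=np.arctan2(r[:,1]-c[1],r[:,0]-c[0]); b=((a+np.pi)//np.radians(10)).astype(int); dd=np.hypot(*(r-c).T)
    e=np.array([r[b==k][dd[b==k].argmax()] for k in np.unique(b)])
    e=e[np.hypot(*(e-c).T)>.06]
    c=least_squares(lambda c:np.hypot(*(e-c).T)-.07,c,loss='soft_l1',f_scale=.001).x
print('disc centre scene',c.round(4),len(e),'minus TCP mm',((c-T[:2])*1000).round(1))
E
python3 wm.py
```

```text
tcp [ 0.5448 -0.0539  0.3616] yaw -43.77 j [ -5.7  13.5 -14.3  62.1   0.  128.1] F [ 0.38  0.62 -3.33] open 0.0417 ff 41.5 t 15.0
shift [0.11 0.02 0.  ] spin None
[0, 0, 0, 0, 0, 0, 1, 11, 32, 31, 328, 419, 38, 18, 51, 51, 9, 8, 8, 12, 6, 10, 5, 6, 12]
disc centre scene [ 0.5463 -0.0544] 29 minus TCP mm [ 1.5 -0.6]
```

Call:
arm_command(
  moves=[0.1, 0, 1.5, 0, 0.7, 0.1, 0, 2.5, 0, 0.7, 0.1, 0, 3.2, 0, 0.7, 0.1, 0, 3.7, 0, 0.7, 0.1, 0, 4.1, 0, 0.7, 0.1, 0, 4.5, 0, 0.7, 0.1, 0, 4.5, 0, 0.7],
)

```text
clock: 15.92
tool_pos: [0.5455, -0.053, 0.3155]
tool_rot: [[0.691, 0.723, -0.0], [0.723, -0.691, 0.0], [-0.0, -0.0, -1.0]]
force: [0.1, -0.2, -2.7]
opening: 0.0415
finger_force: 41.5
```

Call:
arm_command(
  moves=[0, 0, 0.5, 0, 0.7, 0, 0, 1.0, 0, 0.7, 0, 0, 1.5, 0, 0.7, 0, 0, 2.0, 0, 0.7, 0, 0, 2.5, 0, 0.7, 0, 0, 2.9, 0, 0.7, 0, 0, 2.9, 0, 0.7],
)

```text
clock: 16.8
tool_pos: [0.5454, -0.0529, 0.2863]
tool_rot: [[0.691, 0.723, -0.001], [0.723, -0.691, 0.0], [-0.0, -0.001, -1.0]]
force: [0.0, -0.5, -2.4]
opening: 0.0416
finger_force: 41.5
```

Call:
arm_command(
  moves=[0, 0, 0.15, 0, 0.7, 0, 0, 0.3, 0, 0.7, 0, 0, 0.4, 0, 0.7, 0, 0, 0.4, 0, 0.7],
)

```text
clock: 17.3
tool_pos: [0.5456, -0.0529, 0.2827]
tool_rot: [[0.691, 0.723, -0.0], [0.723, -0.691, -0.0], [-0.0, -0.0, -1.0]]
force: [-1.4, 0.4, -3.0]
opening: 0.0417
finger_force: 41.5
```

Call:
arm_command(
  moves=[0, 0, 0.1, 0, 0.7, 0, 0, 0.15, 0, 0.7, 0, 0, 0.15, 0, 0.7],
)

```text
clock: 17.68
tool_pos: [0.5456, -0.0529, 0.282]
tool_rot: [[0.691, 0.723, 0.001], [0.723, -0.691, -0.0], [0.0, 0.001, -1.0]]
force: [-3.0, 0.1, 5.3]
opening: 0.0421
finger_force: 42.3
```

Call:
arm_command(
  moves=[0, 0, -0.05, 0, 0.7, 0, 0, -0.05, 0, 0.4, 0, 0, -0.05, 0, 0.2, 0, 0, -0.05, 0, 0, 0, 0, -0.05, 0, 0, 0, 0, -1, 0, 0, 0, 0, -4, 0, 0, 0, 0, -9, 0, 0, 0, 0, -11, 0, 0, 0, 0, -11, 0, 0],
)

```text
clock: 18.92
tool_pos: [0.5463, -0.053, 0.3936]
tool_rot: [[0.691, 0.723, 0.004], [0.723, -0.691, -0.0], [0.003, 0.003, -1.0]]
force: [0.4, 0.4, -1.1]
opening: 0.0854
finger_force: 0.0
```

```bash
python3 - <<'E'
from h import *
go(.448,.2845,None)
d=grab('scene');w=cloud(d); z=w[...,2]; n=np.hypot(w[...,0]-.547,w[...,1]+.054)
for a,b,r in [(.095,.113,.075),(.113,.128,.025)]:
    P=w[(n<r)&(z>a)&(z<b)]; print(len(P),np.median(P,0).round(4),np.linalg.lstsq(np.c_[P[:,:2]-[.547,-.054],np.ones(len(P))],P[:,2],rcond=None)[0].round(3))
cv2.imwrite('pics/s4.png',cv2.resize(d['pixels'][130:230,190:390],(800,400)))
E
```

```text
tcp [ 0.5463 -0.053   0.3936] yaw -43.7 j [ -5.5  12.6 -11.2  65.9   0.  128.2] F [ 0.36  0.36 -1.09] open 0.0854 ff 0.0 t 18.93
shift [ 17.61 -30.42  -0.06] spin None
993 [ 0.5565 -0.0487  0.1048] [-0.009 -0.004  0.105]
106 [ 0.5514 -0.0516  0.1209] [-0.03  -0.006  0.121]
```

View pics/s4.png

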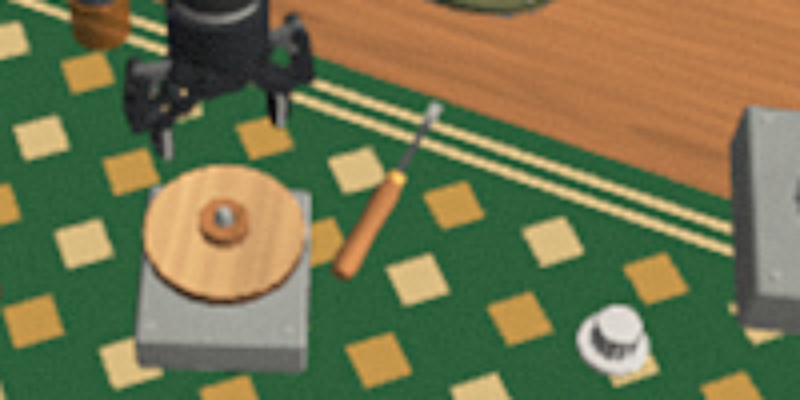

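The wheel lies flat on the collar (disc at crop 222,235; its top is at 105 mm as expected). The cap is at (615,340).

Call:
arm_command(
  moves=[3, -5, 0, 0, 0, 6, -10, 0, 0, 0, 9, -15.5, 0, 0, 0, 12, -21, 0, 0, 0, 15, -26, 0, 0, 0, 17.6, -30.4, 0, 0, 0, 17.6, -30.4, 5, 0, 0, 17.6, -30.4, 10, 0, 0, 17.6, -30.4, 14, 0, 0, 17.6, -30.4, 14, 0, 0, 17.6, -30.4, 14, 0, 0],
)

```text
clock: 20.35
tool_pos: [0.4476, 0.2844, 0.2518]
tool_rot: [[0.691, 0.723, 0.0], [0.723, -0.691, 0.0], [0.0, -0.0, -1.0]]
force: [-0.5, 1.0, 0.4]
opening: 0.0853
finger_force: 0.0
```

```bash
python3 - <<'E'
from h import *
go(.448,.2845,None)
E
```

```text
tcp [0.4476 0.2844 0.2518] yaw -43.7 j [ 32.4  17.  -25.2  47.8   0.  166.1] F [-0.46  1.04  0.37] open 0.0853 ff 0.0 t 20.35
shift [0.03 0.02 0.  ] spin None
```

Call:
arm_command(
  moves=[0, 0, 3, 0, 0, 0, 0, 6, 0, 0, 0, 0, 6, 0, 0, 0, 0, 6, 0, 0.3, 0, 0, 6, 0, 0.7, 0, 0, 6, 0, 0.7, 0, 0, 6, 0, 0.7, 0, 0, 6, 0, 0.7, 0, 0, 6, 0, 0.7, 0, 0, 6, 0, 0.7],
)

```text
clock: 21.6
tool_pos: [0.448, 0.2848, 0.1929]
tool_rot: [[0.691, 0.723, 0.002], [0.723, -0.691, 0.002], [0.002, 0.0, -1.0]]
force: [-1.5, -0.5, 8.1]
opening: 0.0386
finger_force: 39.4
```

Call:
arm_command(
  moves=[0, 0, -2, 0, 0.7, 0, 0, -7, 0, 0.7, 0, 0, -12, 0, 0.7, 0, 0, -17, 0, 0.7, -3, 5, -18, 0, 0.7, -6, 10, -18, 0, 0.7, -9, 15.5, -18, 0, 0.7, -12, 21, -18, 0, 0.7, -15, 26, -18, 0, 0.7, -17.7, 30.4, -18, 0, 0.7, -17.7, 30.4, -18, 0, 0.7, -17.7, 30.4, -18, 0, 0.7],
)

```text
clock: 23.1
tool_pos: [0.5446, -0.0535, 0.3713]
tool_rot: [[0.691, 0.723, -0.0], [0.723, -0.691, 0.001], [0.0, -0.001, -1.0]]
force: [0.0, -0.6, -1.2]
opening: 0.0387
finger_force: 41.0
```

```bash
sed 's/near&(z>.15)&(z<.205)/near\&(z>.17)\&(z<.19)/; s/)>.06\]/)>.025]/; s/-.07,c/-.032,c/' wm.py > cm.py; python3 cm.py
```

```text
tcp [ 0.5446 -0.0535  0.3713] yaw -43.73 j [ -5.6  13.2 -13.4  63.4   0.  128.1] F [ 0.04 -0.62 -1.23] open 0.0387 ff 41.0 t 23.1
shift [ 0.11  0.06 -0.  ] spin None
[0, 0, 0, 0, 0, 0, 0, 0, 0, 4, 23, 61, 25, 11, 6, 14, 11, 11, 54, 52, 13, 8, 8, 8, 11]
disc centre scene [ 0.5448 -0.0553] 19 minus TCP mm [ 0.2 -1.8]
```

Call:
arm_command(
  moves=[0.2, 0, 1.5, 0, 0.7, 0.2, 0, 3, 0, 0.7, 0.2, 0, 4, 0, 0.7, 0.2, 0, 4.4, 0, 0.7, 0.2, 0, 4.7, 0, 0.7, 0.2, 0, 5, 0, 0.7, 0.2, 0, 5, 0, 0.7],
)

```text
clock: 24.02
tool_pos: [0.5463, -0.0523, 0.3212]
tool_rot: [[0.691, 0.723, 0.0], [0.723, -0.691, 0.0], [0.0, 0.0, -1.0]]
force: [0.4, 0.7, -0.8]
opening: 0.0387
finger_force: 41.0
```

Call:
arm_command(
  moves=[0, 0, 0.2, 0, 0.7, 0, 0, 0.4, 0, 0.7, 0, 0, 0.6, 0, 0.7, 0, 0, 0.6, 0, 0.7],
)

```text
clock: 24.52
tool_pos: [0.5462, -0.0521, 0.315]
tool_rot: [[0.691, 0.723, -0.0], [0.723, -0.691, 0.0], [-0.0, -0.0, -1.0]]
force: [0.6, 0.5, -0.7]
opening: 0.0388
finger_force: 41.0
```

Call:
arm_command(
  moves=[0, 0, 0.1, 0, 0.7, 0, 0, 0.15, 0, 0.7, 0, 0, 0.15, 0, 0.7],
)

```text
clock: 24.9
tool_pos: [0.5463, -0.0522, 0.3139]
tool_rot: [[0.691, 0.723, 0.0], [0.723, -0.691, -0.0], [0.0, 0.0, -1.0]]
force: [-0.9, 0.4, 0.2]
opening: 0.0384
finger_force: 41.1
```

Call:
arm_command(
  moves=[0, 0, 0.05, 0, 0.7, 0, 0, 0.05, 0, 0.7, 0, 0, 0, 0, 0.4, 0, 0, 0, 0, 0.2, 0, 0, 0, 0, 0, 0, 0, 0, 0, 0, 0, 0, -1, 0, 0, 0, 0, -4, 0, 0, 0, 0, -8, 0, 0, 0, 0, -8, 0, 0, 0, 0, -8, 0, 0],
)

```text
clock: 26.28
tool_pos: [0.5462, -0.0522, 0.3939]
tool_rot: [[0.691, 0.723, 0.0], [0.723, -0.691, -0.0], [0.0, 0.0, -1.0]]
force: [0.3, -0.4, -0.3]
opening: 0.0857
finger_force: 0.0
```

```bash
python3 - <<'E'
from h import *
go(.5458,-.0532,None)
d=grab('scene');w=cloud(d); z=w[...,2]; n=np.hypot(w[...,0]-.548,w[...,1]+.054)
for a,b,r in [(.095,.113,.075),(.123,.136,.035),(.15,.17,.025)]:
    P=w[(n<r)&(z>a)&(z<b)]; print(len(P),np.median(P,0).round(4),[np.round(t,1) for t in cv2.minEnclosingCircle((P[:,:2]*1000).astype(np.float32))])
cv2.imwrite('pics/s5.png',cv2.resize(d['pixels'][120:230,180:340],(800,550)))
E
```

```text
tcp [ 0.5462 -0.0522  0.3939] yaw -43.7 j [ -5.5  12.7 -11.1  66.2  -0.  128.2] F [ 0.27 -0.44 -0.28] open 0.0857 ff 0.0 t 26.27
shift [-0.1   0.04 -0.  ] spin None
842 [ 0.5645 -0.0436  0.1048] [array([545.6, -52.4]), np.float64(72.4)]
127 [ 0.5622 -0.0422  0.1292] [array([548.7, -53. ]), np.float64(32.7)]
106 [ 0.5498 -0.0524  0.1584] [array([546.6, -51.7]), np.float64(21.8)]
```

View pics/s5.png

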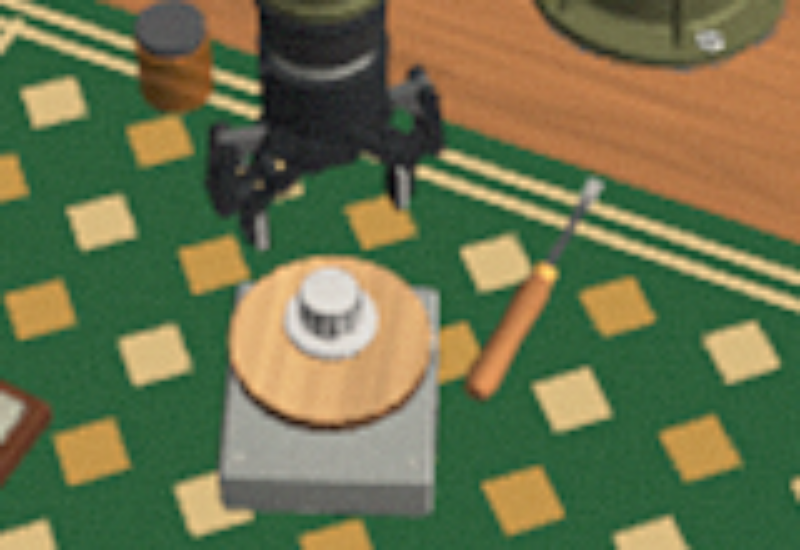

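The cap at (330,305) sits flat on the wheel at (330,340). The heights read 105, 129 and 158 mm, all as expected, and the gripper is clear.

```bash
python3 -c "
from rig import robot; print(robot.sign_off())"
```

```text
the job is handed in; nothing more can be done
None
```

I stacked the collar, wheel and cap on the smaller honer's spindle, with the collar home over the drive bar, and handed the job in at about 26 s; the sign-off returned no verdict, but the last camera heights matched the home positions.

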